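# Fill the spice caddy and draw out its carrying handle

### The job

Put the two spare spice jars standing on the worktop upright into the two empty pockets of the bamboo caddy, leaving the jars already in it and everything else on the counter alone. Then squeeze the release button in the side of the caddy's telescoping handle and, keeping it squeezed, pull the handle straight up past the first stop to the second stop, its full height. Finish while holding the handle up there with the button still squeezed in: do not let go.

Things in the scene. Friction and masses are not known exactly. Their poses are not given: they have to be found in the camera images.
- caddy: spice caddy, a bamboo tray 236 x 176 mm (x, y), fixed to the worktop. Origin: middle of its underside, on the axis of the handle's mast; z up. Two pockets on either side of the mast (x = -85 and +85 mm, y = -55 and +55 mm). The steel mast, 30 mm square and 105 mm high, stands at the origin. Two pockets hold a jar, two are empty; which ones varies
- pocket_1 (a point): bamboo pocket 1 of the caddy: point at the middle of the pocket's inner floor, 6 mm above the worktop; at (-85, -55) mm in the caddy's frame. Square pocket, inside 50 x 50 mm, walls 4 mm thick, rim 40 mm above this floor (46 mm above the worktop), open at the top; sides parallel to the caddy's x and y
- pocket_2 (a point): bamboo pocket 2 of the caddy: point at the middle of the pocket's inner floor, 6 mm above the worktop; at (-85, 55) mm in the caddy's frame. Square pocket, inside 50 x 50 mm, walls 4 mm thick, rim 40 mm above this floor (46 mm above the worktop), open at the top; sides parallel to the caddy's x and y
- pocket_3 (a point): bamboo pocket 3 of the caddy: point at the middle of the pocket's inner floor, 6 mm above the worktop; at (85, -55) mm in the caddy's frame. Square pocket, inside 50 x 50 mm, walls 4 mm thick, rim 40 mm above this floor (46 mm above the worktop), open at the top; sides parallel to the caddy's x and y
- pocket_4 (a point): bamboo pocket 4 of the caddy: point at the middle of the pocket's inner floor, 6 mm above the worktop; at (85, 55) mm in the caddy's frame. Square pocket, inside 50 x 50 mm, walls 4 mm thick, rim 40 mm above this floor (46 mm above the worktop), open at the top; sides parallel to the caddy's x and y
- jar_1: one of four identical closed spice jars: upright cylinder 42 mm in diameter, 85 mm high, glass with a 20 mm high steel screw cap of the same diameter, about 0.12 kg. Origin: centre of its underside, z up. It may stand in a pocket of the caddy or loose on the worktop
- jar_2: one of four identical closed spice jars: upright cylinder 42 mm in diameter, 85 mm high, glass with a 20 mm high steel screw cap of the same diameter, about 0.12 kg. Origin: centre of its underside, z up. It may stand in a pocket of the caddy or loose on the worktop
- jar_3: one of four identical closed spice jars: upright cylinder 42 mm in diameter, 85 mm high, glass with a 20 mm high steel screw cap of the same diameter, about 0.12 kg. Origin: centre of its underside, z up. It may stand in a pocket of the caddy or loose on the worktop
- jar_4: one of four identical closed spice jars: upright cylinder 42 mm in diameter, 85 mm high, glass with a 20 mm high steel screw cap of the same diameter, about 0.12 kg. Origin: centre of its underside, z up. It may stand in a pocket of the caddy or loose on the worktop
- bar: black grip bar on top of the handle: 24 mm thick (x), 120 long (y), 22 high (z). Origin: its centre, 125 mm above the worktop with the handle down; axes parallel to the caddy's. Pinched at its middle from above, fingers closing along x, one finger presses the button in the -x face, the other bears on the +x face: 31 mm wide before, 25 mm with the button in. Jar caps: 34 mm lower, 64 mm to the side
- button (a joint): release button, a grey plate 64 mm long (y) and 16 mm high in the middle of the bar's -x face, standing 7 mm proud; it travels with the bar. 0 = out, 0.006 m = fully in; moves towards the bar's +x. Sprung: 1 N to start, 3 N fully in. It unlocks the handle at about 0.004 m; out, it locks the handle
- handle (a joint): height of the telescoping handle: 0 = down and locked, 0.045 m = first stop (latches there only if the button is let out), 0.09 m = second stop, the hard upper end, which does not latch: if let go there the handle sinks back to the first stop. With the button in it slides along the mast, straight up; weight and return spring ask for about 6 to 7 N upward
- tubs: bystander: two stacked turquoise snack tubs, 112 mm across, 105 mm high together; origin centre of underside
- dish: bystander: brown ceramic dish 120 mm across, 30 mm high; origin centre of underside
- glass_jar: bystander: large glass jar with a lid, 80 mm across, 115 mm high; origin centre of underside
- teaspoon: bystander: steel teaspoon 140 mm long, lying flat to the left of the spare jars; origin near its middle

How it is judged:
By the outcome, as a careful person would: the job done as asked, in the order asked, and still so for the second after the job is handed in, while the arm keeps its last pose, push and grip.
It also fails if it takes over 64 s, if anything falls off the work surface, if the arm or the gripper's body presses on something with over 40 N, if the wrist force passes 120 N, or if a joint passes its speed limit or range.

### The arm

A 6-joint arm with a two-finger parallel gripper is mounted at the origin on the work surface. World frame = base frame: x ahead of the robot, y to its left, z up, the work surface at z = 0. Lengths are in mm, angles in rad, forces in N, time in s.
With the tool pointing down it reaches from about 275 to 1000 mm from the base axis. Payload 8.4 kg.
Tool frame: the origin (TCP) lies between the finger pads; the fingertips stand 22 mm ahead of it and the grasp point (between the pads) lies 3 mm ahead of it (r.nose_length is the z of the fingertips in the tool frame, in mm); z points along the fingers, y is the line along which they close (so a half turn about z gives the same grasp; the last joint's range is limited). The gripper opens to 85 mm and grips with 20 to 120 N. Pads are 22 mm wide; open, the fingers measure 114 mm over their backs; the gripper's body (76 mm by 85 mm) begins 54 mm behind the grasp point. The pads swing forward as they close: fully open they stand 13 mm farther back than shut.
Start: joints at [1.247, 0.353, 1.633, -0, 1.155, -0.002], TCP at [197.67, 592.92, 253.281] pointing down, gripper open.
Joint ranges: [-2.63, 2.63], [-0.92, 2.1], [0.06, 2.66], [-1.3, 4.44], [0, 2.69], [-3.02, 3.02]. Speed limits (rad/s): [2.22, 2.22, 2.79, 3.14, 3.14, 3.14].

### API

Orientations are given as [roll, pitch, yaw] about the fixed x, y, z axes, in that order (R = Rz(yaw) Ry(pitch) Rx(roll)).
In Python, from rig import r, vision, telemetry gives the robot as it stands (r), with the cameras (vision) and the readings (telemetry).
- The arm moves only by the shell command python3 steer.py 'ROWS' [FORCE]. ROWS is rows parted by semicolons, their numbers by spaces, 1 to 5 of them, each of 7 numbers: a rotation vector rx, ry, rz in rad, then dx, dy, dz in mm, then the opening from 0.0 (shut) to 1.0 (fully open); each row shifts and turns the commanded pose from where the row before left it, along the tool's axes as they then stand; what a row does not reach is not made up. A row lasts 1/12 s, in which the tool goes at most 41.7 mm and 0.125 rad, less where a joint would pass 70% of its speed; a pose out of reach is approached as far as the arm can. The fingers move at their own pace and stop on an object; FORCE is the grip in N (left out, the last holds). Time passes only in rows, so rows that do not move let the fingers close. It prints the time, the measured TCP pose, the force, the opening and the grip force at its end.
- telemetry.sense(): the state, without advancing time (a new reading comes with each control period).
- vision.grab_frame(name): name is "side" or "top"; returns the picture (400x640x3 uint8, red, green, blue); there is no depth.
- vision.camera_params(name): a dict with "fx", "fy", "cx", "cy" (pixels), "rvec" (rotation vector, rad) and "tvec" (3), from world to camera coordinates, as OpenCV has them. Camera axes: x right, y down, z forward; pixel columns grow to the right and rows downward; lengths in mm; the calibration is good to about 2 mm. A picture is of the moment at which its call begins. camera_params takes no time and is no camera call.
- r.sign_off(): hands the job in; it is judged then, once.
The state is a dict: "clock": time; "qpos": joint angles; "qvel": joint speeds; "joint_efforts": joint torques, N m; "eef_pos": TCP position; "tcp_rot": TCP orientation; "contact_force": force on the tool from outside, world axes, zero at the start; "wrist_torque": the same for the moment, N m; "opening": opening from 0.0 (shut) to 1.0 (fully open); "grasp_force": force on a finger pad.
Only numpy, scipy, OpenCV 4.12 (cv2) and the standard library are available. Lean on these libraries where they do the work, as an engineer would, in place of code of your own. Each camera call takes 0.05 s, during which the arm holds its last target. There are 200 camera calls.

## Working session

There is one attempt and no reset: what is moved stays moved. The work goes in short steps, Python scripts to look and compute and a shell command to move; the robot and the scene stay as the last step left them, time stands still between calls to the robot, and variables do not carry over. Pictures are saved under pics/ and viewed, at most 10 in all, crops included, and the job is handed in when it is done.

```bash
ls; mkdir -p pics
python3 - <<'E'
from rig import r, vision, telemetry
import cv2
for n in("side","top"):
    cv2.imwrite(f"pics/{n}0.png",vision.grab_frame(n)[:,:,::-1]); print(n,vision.camera_params(n))
print(telemetry.sense(),r.nose_length)
E
```

```text
pics
rig.py
steer.py
side {'fx': 429.11576307591184, 'fy': 429.11576307591184, 'cx': 314.5122477135192, 'cy': 203.6957419899769, 'rvec': array([ 2.30644975, -0.2194942 ,  0.12329759]), 'tvec': array([-548.62521115,  129.93774591, 1141.87825826])}
top {'fx': 454.29394768650957, 'fy': 454.29394768650957, 'cx': 325.7266569801918, 'cy': 199.2812620103172, 'rvec': array([ 2.15005041, -2.16894326,  0.14163562]), 'tvec': array([ -14.8950374 ,  552.7315822 , 1512.61182475])}
{'clock': 0.1, 'qpos': array([ 1.24660321e+00,  3.53589029e-01,  1.63405207e+00, -6.51005156e-06,
        1.15519245e+00, -2.37812455e-03]), 'qvel': array([-0.00177932, -0.00047012, -0.00239152,  0.00056554,  0.00119594,
        0.0016776 ]), 'joint_efforts': array([ 5.22178652e-05, -6.06357336e+01, -3.42819929e+01,  1.02426025e-04,
        3.92442278e-03, -2.61143299e-06]), 'eef_pos': array([197.5440149 , 592.54492673, 252.63369252]), 'tcp_rot': array([-3.14035174e+00,  3.00156985e-06,  2.81978029e+00]), 'contact_force': array([0.31964556, 0.1796666 , 0.3058314 ]), 'wrist_torque': array([ 0.0061131 , -0.01000386,  0.01745732]), 'grasp_force': 0.0, 'opening': 1.0005499266759352} 22.0
```

View pics/side0.png

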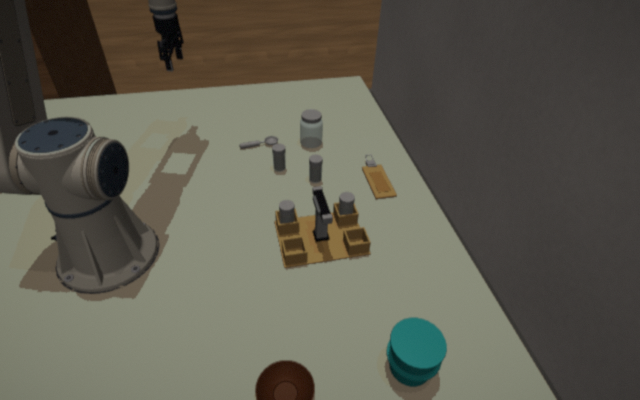

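View pics/top0.png

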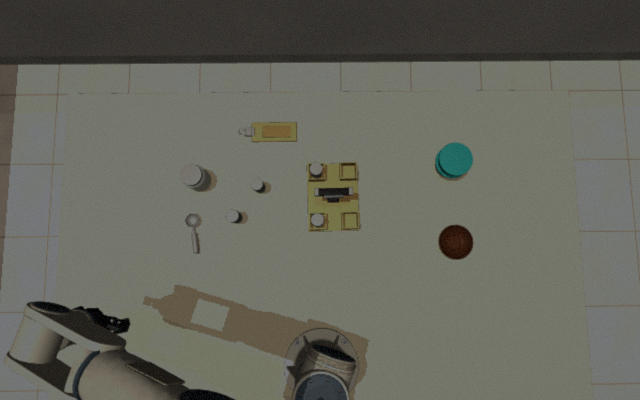

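The side view shows the loose jars at (279,157) and (316,168), and the caddy at (321,225) with its near pockets empty. The top view shows the loose jars at (258,185) and (233,215), the bar at (333,192), empty pockets at (348,171) and (350,220), and full ones at (316,170) and (318,220). Next I'll enlarge both.

Run:
```python
import cv2,numpy as np
t=cv2.imread("pics/top0.png")[145:245,215:375]; s=cv2.imread("pics/side0.png")[135:275,260:400]
a=cv2.resize(t,None,fx=5,fy=5,interpolation=cv2.INTER_CUBIC);cv2.imwrite("pics/tz.png",a)
a=cv2.resize(s,None,fx=4.2,fy=4.2,interpolation=cv2.INTER_CUBIC);cv2.imwrite("pics/sz.png",cv2.convertScaleAbs(a,alpha=1.5))
```

```text
(no output)
```

View pics/tz.png

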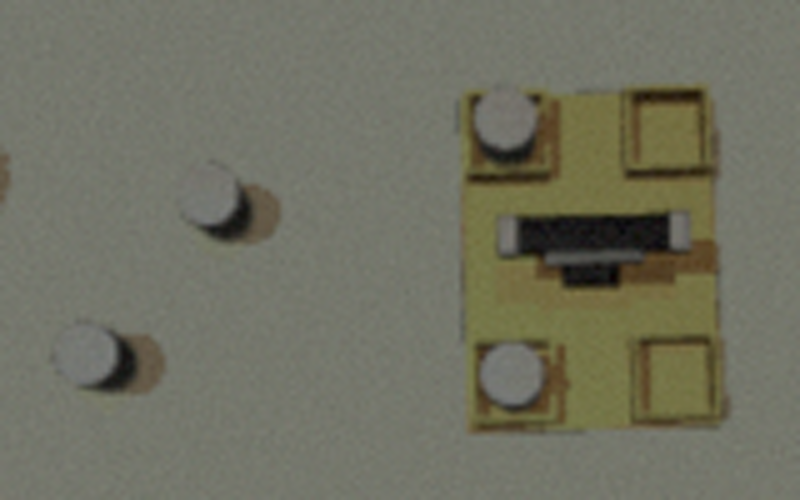

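View pics/sz.png

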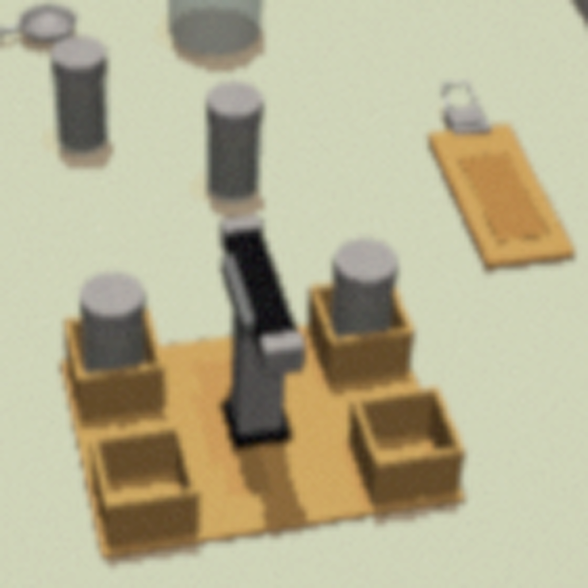

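The zooms show two loose jars with bright caps, the bar with its button plate on the robot-facing side (-x faces the robot, so caddy yaw ≈ 0), and empty pockets on the right (1 and 3). Now I'll measure.

```bash
cat > h.py <<'E'
from rig import r, vision, telemetry
import cv2,numpy as np
C={}
for n in("side","top"):
    c=vision.camera_params(n);R=cv2.Rodrigues(c["rvec"])[0]
    K=np.array([[c["fx"],0,c["cx"]],[0,c["fy"],c["cy"]],[0,0,1]]);C[n]=(K,R,np.array(c["tvec"]))
def plane(n,p,z):
    K,R,t=C[n];o=-R.T@t;d=R.T@np.linalg.inv(K)@[*p,1];return o+d*(z-o[2])/d[2]
def tri(ps,pt):
    P=[C[n][0]@np.c_[C[n][1],C[n][2]] for n in("side","top")]
    X=cv2.triangulatePoints(P[0],P[1],np.array(ps,float),np.array(pt,float));return (X[:3]/X[3]).ravel()
def caps(n,box,off,thr):
    "centroid of bright unsaturated blob in box (x0,y0,x1,y1), upsampled"
    pass
E
python3 - <<'E'
from h import *
T=lambda u,v:(215+(u+.5)/5-.5,145+(v+.5)/5-.5)
S=lambda u,v:(260+(u+.5)/4.2-.5,135+(v+.5)/4.2-.5)
pts={"A":((234,100),(210,193)),"B":((79,53),(88,354)),"far full":((364,261),(506,122)),"near full":((112,294),(513,375)),
"barL":((242,224),(508,235)),"barR":((282,340),(680,231))}
for k,(s,t) in pts.items(): print(k,tri(S(*s),T(*t)).round(1),plane("top",T(*t),85).round(1),plane("side",S(*s),85).round(1))
pk={"far":([(350,433),(368,400)and(355,436),(364,399),(436,391),(463,450),(364,463)][1:],[(626,173),(627,92),(709,88),(715,172)]),
"near":([(94,440),(176,430),(198,492),(103,508)],[(635,425),(633,340),(718,336),(722,422)])}
# same order: near-left, far-left, far-right, near-right (seen from robot) in top
side={"far":[(355,424),(437,391),(463,450),(364,466)],"near":[(94,440),(176,430),(198,494),(103,512)]}
for k in side:
    X=np.array([tri(S(*a),T(*b)) for a,b in zip(side[k],pk[k][1])]);print(k,X.round(1).tolist(),X.mean(0).round(1))
    Y=np.array([plane("top",T(*b),46) for b in pk[k][1]]);print("  top46",Y.mean(0).round(1))
E
```

```text
A [602.6 209.3  80.6] [601.8 208.7  85. ] [601.5 203.4  85. ]
B [497.1 288.4  80.3] [495.6 287.5  85. ] [497.5 281.9  85. ]
far full [649.2  12.4  86. ] [647.9  12.6  85. ] [651.2  13.6  85. ]
near full [480.3   9.1  86.9] [479.4   9.1  85. ] [481.8  11.1  85. ]
barL [566.   11.1 132. ] [572.1  11.8  85. ] [579.   64.8  85. ]
barR [567.5 -98.9 133.7] [ 573.8 -101.8   85. ] [581.1 -50.2  85. ]
far [[626.2, -69.4, 18.6], [679.1, -70.1, 40.4], [680.1, -126.1, 44.0], [618.7, -128.6, 45.0]] [651.  -98.6  37. ]
  top46 [648.2 -98.   46. ]
near [[452.4, -72.4, 39.8], [507.6, -71.8, 38.3], [510.3, -129.3, 41.1], [451.8, -131.0, 38.8]] [ 480.5 -101.1   39.5]
  top46 [ 477.8 -100.6   46. ]
```

```bash
R='0 0 .12 0 0 0 1'; python3 steer.py '0 0 .12 0 0 0 1;0 0 .12 0 0 0 1;0 0 .12 0 0 0 1;0 0 .12 0 0 0 1;0 0 .12 0 0 0 1' 40
python3 steer.py '0 0 .12 0 0 0 1;0 0 .12 0 0 0 1;0 0 .12 0 0 0 1;0 0 .12 0 0 0 1;0 0 .12 0 0 0 1'
python3 - <<'E'
from h import *
# cap discs: bright, low-saturation blobs brighter than counter -> use saturation/brightness in upsampled crops
f={n:cv2.cvtColor(cv2.imread(f"pics/{n}0.png"),cv2.COLOR_BGR2Lab).astype(float) for n in("top","side")}
boxes={"A":((316,160),(257,184)),"B":((279,148),(232,215)),"far":((346,197),(316,169)),"near":((286,205),(317,219))}
for k,(s,t) in boxes.items():
    out={}
    for n,c in(("side",s),("top",t)):
        im=f[n];w=14
        crop=im[c[1]-w:c[1]+w,c[0]-w:c[0]+w]; crop=cv2.resize(crop.astype(np.float32),None,fx=8,fy=8,interpolation=cv2.INTER_CUBIC)
        ref=crop[112-12:112+12,112-12:112+12].reshape(-1,3).mean(0)
        m=(np.linalg.norm((crop-ref)*[1,2,2],axis=2)<14).astype(np.uint8)
        m=cv2.morphologyEx(m,cv2.MORPH_OPEN,np.ones((15,15)))
        nn,l,st,ce=cv2.connectedComponentsWithStats(m);i=l[112,112]
        u=(ce[i]+.5)/8-.5+np.array(c)-w; out[n]=u; print(k,n,u.round(1),st[i,2:5]/[8,8,64])
    print(tri(out["side"],out["top"]).round(1),plane("top",out["top"],85).round(1),plane("side",out["side"],85).round(1))
E
```

```text
clock: 0.52
eef_pos: [197.6, 592.7, 252.8]
tcp_rot: [-3.141, 0.0, 2.214]
contact_force: [0.8, 0.4, 1.0]
opening: 1.001
grasp_force: 0.0
clock: 0.93
eef_pos: [197.6, 592.7, 252.8]
tcp_rot: [-3.141, 0.001, 1.614]
contact_force: [-0.0, 0.6, -0.4]
opening: 1.001
grasp_force: 0.0
A side [315.3 157.9] [12.875     7.125    72.578125]
A top [254.9 182.3] [ 28.        28.       633.046875]
[605.  215.3  78.1] [604.7 214.2  85. ] [602.1 206.   85. ]
B side [278.2 146.7] [13.25     6.875   67.53125]
B top [229.6 213.5] [ 28.       28.      627.09375]
[500.8 297.9  75.9] [501.9 295.9  85. ] [497.1 284.8  85. ]
far side [346.7 196.3] [ 14.875    9.25   105.1875]
far top [312.9 164. ] [ 28.       28.      415.28125]
[661.2  23.   78.4] [664.9  22.2  85. ] [653.   15.5  85. ]
near side [286.2 204.4] [ 15.25       9.375    111.140625]
near top [316.8 219.2] [ 11.375     11.375    105.671875]
[481.   10.3  86.5] [480.6  10.3  85. ] [481.8  11.9  85. ]
```

```bash
python3 steer.py '0 0 .027 0 0 0 1;0 0 0 -20 19 4 1;0 0 0 -21 20 4 1;0 0 0 -21 20 4 1;0 0 0 -21 20 4 1'
python3 steer.py '0 0 0 -21 20 4 1;0 0 0 -21 20 4 1;0 0 0 -21 20 4 1;0 0 0 -21 20 4 1;0 0 0 -21 20 4 1'
python3 steer.py '0 0 0 -21 20 4 1;0 0 0 -21 20 4 1;0 0 0 -21 20 4 1;0 0 0 -21 20 4 1;0 0 0 -21 20 4 1'
python3 steer.py '0 0 0 -20 15 4 1;0 0 0 0 0 0 1'
```

```text
clock: 1.35
eef_pos: [278.9, 510.6, 236.7]
tcp_rot: [-3.141, 0.001, 1.594]
contact_force: [0.1, -0.5, 0.4]
opening: 0.999
grasp_force: 0.0
clock: 1.77
eef_pos: [381.4, 407.6, 216.9]
tcp_rot: [-3.141, 0.0, 1.593]
contact_force: [-0.1, -0.3, -0.3]
opening: 1.003
grasp_force: 0.0
clock: 2.18
eef_pos: [483.7, 304.9, 196.8]
tcp_rot: [-3.141, 0.0, 1.593]
contact_force: [0.2, 0.3, -0.6]
opening: 1.004
grasp_force: 0.0
clock: 2.35
eef_pos: [500.3, 283.3, 192.2]
tcp_rot: [-3.141, 0.002, 1.59]
contact_force: [-0.6, -0.5, 0.7]
opening: 0.995
grasp_force: 0.0
```

```bash
python3 steer.py '0 0 0 3 -4 20 1;0 0 0 0 0 25 1;0 0 0 0 0 25 1;0 0 0 0 0 20 1;0 0 0 0 0 14 1'
python3 steer.py '0 0 0 0 0 14 1;0 0 0 0 0 0 1;0 0 0 0 0 0 .3;0 0 0 0 0 0 .3;0 0 0 0 0 0 .3' 40
python3 steer.py '0 0 0 0 0 0 .3;0 0 0 0 0 0 .3;0 0 0 0 0 0 .3;0 0 0 0 0 0 .3;0 0 0 0 0 0 .3' 40
```

```text
clock: 2.77
eef_pos: [493.0, 289.2, 87.2]
tcp_rot: [-3.139, 0.001, 1.593]
contact_force: [0.1, 0.2, 0.6]
opening: 1.002
grasp_force: 0.0
clock: 3.18
eef_pos: [494.9, 289.9, 76.3]
tcp_rot: [3.14, -0.001, 1.593]
contact_force: [0.5, 0.0, 0.0]
opening: 0.606
grasp_force: 0.0
clock: 3.6
eef_pos: [495.1, 289.8, 76.4]
tcp_rot: [3.14, -0.001, 1.593]
contact_force: [-0.3, -0.4, 6.8]
opening: 0.48
grasp_force: 39.9
```

```bash
python3 steer.py '0 0 0 0 0 -10 .3;0 0 0 0 0 -25 .3;0 0 0 0 0 -30 .3;0 0 0 0 0 -30 .3;0 0 0 0 0 -30 .3'
python3 steer.py '0 0 0 0 0 -25 .3;0 0 0 0 0 0 .3;0 0 0 0 0 0 .3'
python3 - <<'E'
from h import *
im=[]
for n in("side","top"):
    f=vision.grab_frame(n)[:,:,::-1]; cv2.imwrite(f"pics/{n}1.png",f)
    K,R,t=C[n];p=telemetry.sense()["eef_pos"];u,_=cv2.projectPoints(np.array([p,p+[0,0,-73.]]),cv2.Rodrigues(R)[0],t,K,None);u=u.reshape(-1,2);print(n,p,u)
    c=u[1].astype(int);im.append(cv2.resize(f[c[1]-45:c[1]+45,c[0]-40:c[0]+40],None,fx=5,fy=5,interpolation=cv2.INTER_CUBIC));print(c-[40,45])
cv2.imwrite("pics/z1.png",cv2.convertScaleAbs(np.hstack(im),alpha=1.6))
E
```

```text
clock: 4.02
eef_pos: [493.9, 289.1, 202.1]
tcp_rot: [-3.141, 0.0, 1.593]
contact_force: [1.6, 0.3, -0.0]
opening: 0.48
grasp_force: 40.6
clock: 4.27
eef_pos: [495.0, 289.7, 227.2]
tcp_rot: [3.139, -0.002, 1.593]
contact_force: [-0.3, 0.1, -0.9]
opening: 0.479
grasp_force: 40.8
side [494.16318889 289.17777213 225.6084785 ] [[275.21314296 106.89857716]
 [276.21563022 127.91578946]]
[236  82]
top [493.70068075 288.92833484 224.60045024] [[222.34739856 211.83296933]
 [227.48913448 214.10482046]]
[187 169]
```

View pics/z1.png

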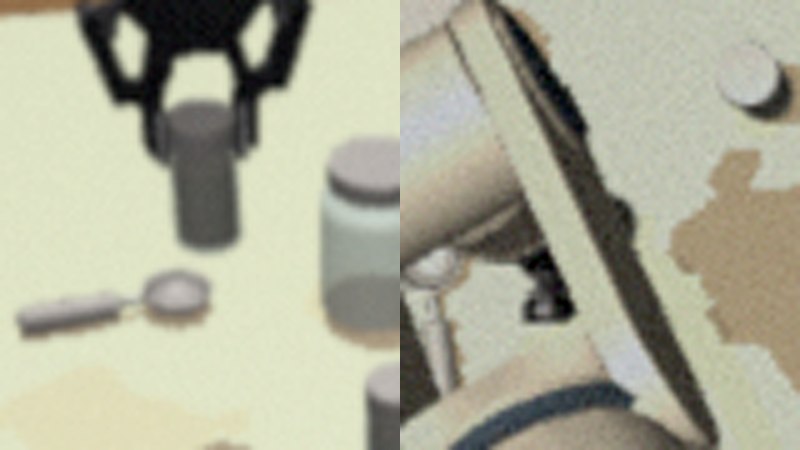

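The jar is held upright: in the side view its cap is at (277,105) and its underside at (278,130). The arm blocks the top view. I'll carry the jar to pocket 1.

```bash
python3 steer.py '0 0 0 -14 -1 0 .3;0 0 0 -25 -2 0 .3;0 0 0 -25 -2 0 .3;0 0 0 -25 -2 0 .3;0 0 0 -25 -2 0 .3'
python3 steer.py '0 0 0 -25 -2 0 .3;0 0 0 -25 -2 0 .3;0 0 0 -25 -2 0 .3;0 0 0 -25 -1 0 .3;0 0 0 -25 -1 0 .3'
python3 steer.py '0 0 0 -25 -1 0 .3;0 0 0 -25 -1 0 .3;0 0 0 -25 -1 0 .3;0 0 0 -25 -1 0 .3;0 0 0 -25 -1 0 .3'
python3 steer.py '0 0 0 -14 -1 0 .3;0 0 0 -9 -1 0 .3;0 0 0 0 0 20 .3;0 0 0 0 0 20 .3;0 0 0 0 0 20 .3'
python3 steer.py '0 0 0 0 0 20 .3;0 0 0 0 0 0 .3;0 0 0 0 0 0 .3;0 0 0 0 0 0 .3'
```

```text
clock: 4.78
eef_pos: [486.6, 173.2, 223.7]
tcp_rot: [-3.139, 0.001, 1.593]
contact_force: [1.1, -0.2, -1.1]
opening: 0.479
grasp_force: 40.7
clock: 5.2
eef_pos: [481.1, 48.2, 223.9]
tcp_rot: [-3.139, 0.0, 1.593]
contact_force: [0.8, 0.3, -0.8]
opening: 0.479
grasp_force: 40.7
clock: 5.62
eef_pos: [478.8, -76.6, 223.9]
tcp_rot: [-3.139, -0.0, 1.593]
contact_force: [-0.3, 0.0, -1.7]
opening: 0.479
grasp_force: 40.7
clock: 6.03
eef_pos: [478.1, -98.2, 164.0]
tcp_rot: [-3.141, -0.0, 1.592]
contact_force: [-0.1, -0.3, -1.9]
opening: 0.484
grasp_force: 40.8
clock: 6.37
eef_pos: [479.0, -98.0, 145.7]
tcp_rot: [-3.141, -0.0, 1.593]
contact_force: [-0.7, -0.0, -0.3]
opening: 0.479
grasp_force: 40.7
```

Run:
```python
from h import *
im=[]
s=vision.grab_frame("side")[:,:,::-1][190:280,260:340]; t=vision.grab_frame("top")[:,:,::-1][180:270,305:385]
im=[cv2.resize(a,None,fx=5,fy=5,interpolation=cv2.INTER_CUBIC) for a in(s,t)]
im[0]=cv2.convertScaleAbs(im[0],alpha=1.6);im[1]=cv2.convertScaleAbs(im[1],alpha=1.6)
cv2.imwrite("pics/z2.png",np.hstack(im))
K,R,t=C["side"]
pr=lambda X:(cv2.projectPoints(np.array(X,float),cv2.Rodrigues(R)[0],t,K,None)[0].reshape(-1,2)-[260,190])*5+2
print(pr([[479,-100.5,69],[489,-100.5,69],[479,-90.5,69],[479,-100.5,79]]))
```

```text
[[161.37197481 244.26280302]
 [180.65014682 241.68856629]
 [158.28575097 230.20789256]
 [161.05494996 230.87146876]]
```

View pics/z2.png

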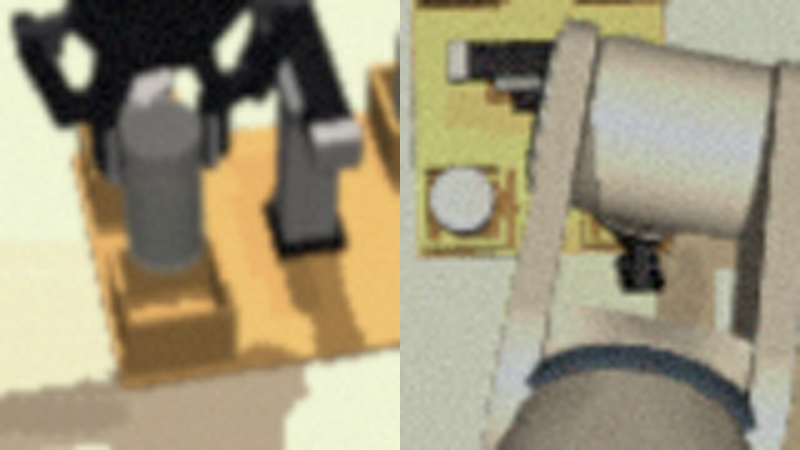

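The side crop shows the jar's underside centred near (166,241) in the crop, over the pocket, whose rim centre is near (170,279). I'll shift about -2.5 mm in y and +1 mm in x, then lower while watching the force.

```bash
python3 steer.py '0 0 0 -2.5 1 10 .3;0 0 0 0 0 10 .3;0 0 0 0 0 6 .3;0 0 0 0 0 5 .3;0 0 0 0 0 5 .3'
python3 steer.py '0 0 0 0 0 0 .3;0 0 0 0 0 0 .3;0 0 0 0 0 0 .3'
```

```text
clock: 6.88
eef_pos: [479.7, -100.5, 108.4]
tcp_rot: [-3.141, -0.0, 1.593]
contact_force: [0.5, 0.2, -0.7]
opening: 0.481
grasp_force: 40.8
clock: 7.13
eef_pos: [480.1, -100.5, 109.4]
tcp_rot: [3.142, 0.0, 1.593]
contact_force: [0.3, 0.5, -1.4]
opening: 0.48
grasp_force: 40.8
```

```bash
python3 steer.py '0 0 0 0 0 8 .3;0 0 0 0 0 8 .3;0 0 0 0 0 5 .3;0 0 0 0 0 3 .3;0 0 0 0 0 0 .3'
python3 steer.py '0 0 0 0 0 1 .3;0 0 0 0 0 1 .3;0 0 0 0 0 0 .3;0 0 0 0 0 0 .3'
```

```text
clock: 7.55
eef_pos: [479.4, -100.4, 84.3]
tcp_rot: [-3.14, -0.0, 1.593]
contact_force: [0.3, 0.2, -1.6]
opening: 0.477
grasp_force: 40.8
clock: 7.88
eef_pos: [480.1, -100.6, 83.4]
tcp_rot: [3.141, 0.0, 1.593]
contact_force: [-0.1, -0.1, -0.5]
opening: 0.483
grasp_force: 40.8
```

```bash
python3 steer.py '0 0 0 0 0 0 .68;0 0 0 0 0 0 .68;0 0 0 0 0 0 .68;0 0 0 0 0 -5 .68;0 0 0 0 0 -10 .68'
python3 steer.py '0 0 0 0 0 -25 .68;0 0 0 0 0 -30 .68;0 0 0 0 0 -30 .68;0 0 0 0 0 -20 .8;0 0 0 0 0 0 1'
python3 steer.py '0 0 0 15 5 0 1;0 0 0 25 10 0 1;0 0 0 25 10 0 1;0 0 0 25 10 0 1;0 0 0 25 10 0 1'
python3 steer.py '0 0 0 25 10 0 1;0 0 0 25 10 0 1;0 0 0 25 10 0 1;0 0 0 25 10 0 1;0 0 0 25 10 0 1'
python3 steer.py '0 0 0 25 10 0 1;0 0 0 25 10 0 1;0 0 0 15 8 0 1;0 0 0 0 0 0 1;0 0 0 0 0 0 1'
python3 - <<'E'
from rig import r, vision, telemetry
import cv2,numpy as np
s=vision.grab_frame("side")[:,:,::-1];t=vision.grab_frame("top")[:,:,::-1]
a=cv2.resize(s[145:275,255:385],(400,400),interpolation=3);b=cv2.resize(t[150:250,295:395],(400,400),interpolation=3)
cv2.imwrite("pics/z3.png",cv2.convertScaleAbs(np.hstack([a,b]),alpha=1.5))
E
```

```text
clock: 8.3
eef_pos: [479.3, -100.4, 98.1]
tcp_rot: [-3.14, -0.0, 1.593]
contact_force: [-1.1, -0.9, -0.4]
opening: 0.68
grasp_force: 0.0
clock: 8.72
eef_pos: [482.5, -101.1, 208.5]
tcp_rot: [3.134, 0.002, 1.593]
contact_force: [0.9, -1.2, -0.1]
opening: 0.919
grasp_force: 0.0
clock: 9.13
eef_pos: [522.5, 16.5, 203.6]
tcp_rot: [3.141, 0.0, 1.592]
contact_force: [-0.7, -0.6, -0.0]
opening: 1.002
grasp_force: 0.0
clock: 9.55
eef_pos: [569.7, 142.8, 203.4]
tcp_rot: [-3.141, 0.0, 1.593]
contact_force: [1.2, 0.0, -0.2]
opening: 0.995
grasp_force: 0.0
clock: 9.97
eef_pos: [595.9, 207.5, 203.0]
tcp_rot: [-3.141, 0.0, 1.594]
contact_force: [-0.7, -0.3, 0.8]
opening: 1.001
grasp_force: 0.0
```

View pics/z3.png

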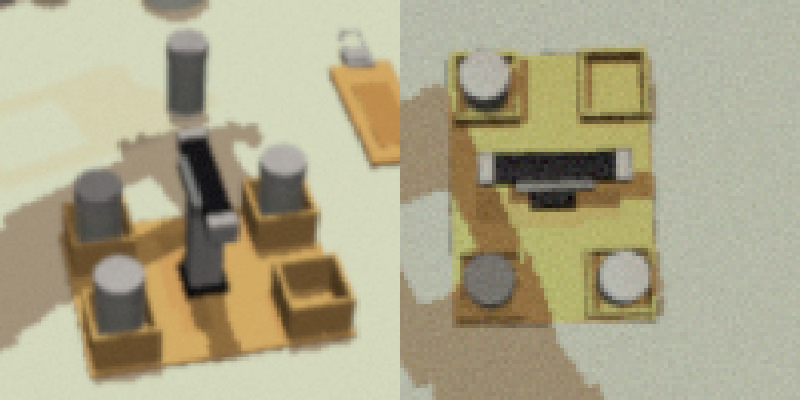

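Jar 1 stands upright in pocket 1, with its cap at top-crop (625,280). Jar A is at side-crop (187,45), and pocket 3 is empty at (615,85). Next is jar A.

```bash
python3 - <<'E'
from h import *
print(plane("top",(295+225/4,150+280/4),91))
E
python3 steer.py '0 0 0 0 3 20 1;0 0 0 0 3 25 1;0 0 0 0 0 25 1;0 0 0 0 0 25 1;0 0 0 0 0 20 1'
python3 steer.py '0 0 0 0 0 12 1;0 0 0 0 0 0 1;0 0 0 0 0 0 .3;0 0 0 0 0 0 .3;0 0 0 0 0 0 .3' 40
python3 steer.py '0 0 0 0 0 0 .3;0 0 0 0 0 0 .3;0 0 0 0 0 0 .3;0 0 0 0 0 0 .3;0 0 0 0 0 0 .3'
python3 steer.py '0 0 0 0 0 -10 .3;0 0 0 0 0 -25 .3;0 0 0 0 0 -30 .3;0 0 0 0 0 -30 .3;0 0 0 0 0 -30 .3'
python3 steer.py '0 0 0 0 0 -25 .3;0 0 0 0 0 0 .3;0 0 0 0 0 0 .3'
```

```text
[ 476.65630344 -102.03347522   91.        ]
clock: 10.48
eef_pos: [601.3, 205.6, 86.8]
tcp_rot: [-3.14, 0.001, 1.591]
contact_force: [-0.5, -0.6, -0.5]
opening: 0.997
grasp_force: 0.0
clock: 10.9
eef_pos: [603.2, 207.4, 77.9]
tcp_rot: [3.139, -0.001, 1.593]
contact_force: [0.0, 0.5, -0.5]
opening: 0.606
grasp_force: 0.0
clock: 11.32
eef_pos: [603.1, 207.5, 77.9]
tcp_rot: [3.139, -0.001, 1.593]
contact_force: [-0.9, -0.5, 5.5]
opening: 0.477
grasp_force: 39.8
clock: 11.73
eef_pos: [602.0, 207.2, 203.5]
tcp_rot: [3.141, -0.0, 1.593]
contact_force: [0.2, 0.1, -1.5]
opening: 0.476
grasp_force: 40.8
clock: 11.98
eef_pos: [603.0, 207.5, 228.8]
tcp_rot: [3.138, -0.001, 1.593]
contact_force: [0.7, -0.3, -1.7]
opening: 0.479
grasp_force: 40.9
```

```bash
python3 steer.py '0 0 0 -14 3 0 .3;0 0 0 -25 3 0 .3;0 0 0 -25 3 0 .3;0 0 0 -25 3 0 .3;0 0 0 -25 3 0 .3'
python3 steer.py '0 0 0 -25 3 0 .3;0 0 0 -25 3 0 .3;0 0 0 -25 3 0 .3;0 0 0 -25 3 0 .3;0 0 0 -25 3 0 .3'
python3 steer.py '0 0 0 -25 3 0 .3;0 0 0 -25 3 0 .3;0 0 0 -14 3 0 .3;0 0 0 -4 1 0 .3;0 0 0 0 0 20 .3'
python3 steer.py '0 0 0 0 0 25 .3;0 0 0 0 0 25 .3;0 0 0 0 0 12 .3;0 0 0 0 0 0 .3;0 0 0 0 0 0 .3'
python3 - <<'E'
from h import *
f=vision.grab_frame("side")[:,:,::-1];t0=cv2.imread("pics/side0.png")
g=lambda s:cv2.resize(s[175:265,325:405],None,fx=5,fy=5,interpolation=cv2.INTER_CUBIC)
cv2.imwrite("pics/z4.png",cv2.convertScaleAbs(np.hstack([g(f),g(t0)]),alpha=1.6))
p=telemetry.sense()["eef_pos"];print(p)
K,R,t=C["side"];b=p-[0,0,77.9]
print((cv2.projectPoints(np.array([b,b+[10,0,0],b+[0,10,0],b+[0,0,10]]),cv2.Rodrigues(R)[0],t,K,None)[0].reshape(-1,2)-[325,175])*5+2)
E
```

```text
clock: 12.4
eef_pos: [618.7, 91.8, 224.5]
tcp_rot: [-3.138, 0.001, 1.593]
contact_force: [0.6, 0.2, -1.4]
opening: 0.478
grasp_force: 40.9
clock: 12.82
eef_pos: [636.3, -33.0, 224.4]
tcp_rot: [-3.138, -0.0, 1.593]
contact_force: [-0.1, -0.1, -2.3]
opening: 0.481
grasp_force: 40.9
clock: 13.23
eef_pos: [650.9, -100.2, 208.7]
tcp_rot: [3.137, 0.001, 1.591]
contact_force: [0.3, -1.2, -0.4]
opening: 0.48
grasp_force: 40.9
clock: 13.65
eef_pos: [648.7, -98.2, 143.9]
tcp_rot: [-3.14, -0.0, 1.593]
contact_force: [-0.8, -0.1, -0.8]
opening: 0.481
grasp_force: 40.9
[649.54802035 -98.4465215  145.04695248]
[[156.40223709 276.02614666]
 [174.7261133  273.58004138]
 [151.36929221 262.61263494]
 [158.02372929 262.72854747]]
```

View pics/z4.png

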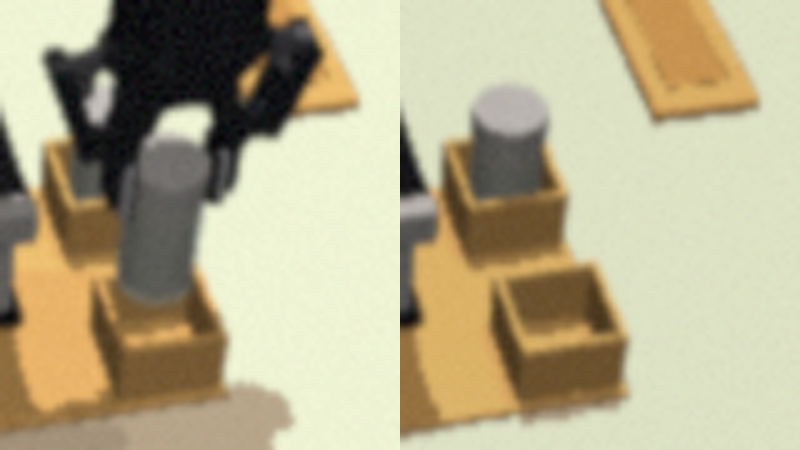

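The side crop shows the jar's underside at about (156,274) in the crop, above the empty pocket, whose rim centre is at (158,305). I'll nudge x +1.5 and y -1.5, then lower.

```bash
python3 steer.py '0 0 0 -1.5 1.5 10 .3;0 0 0 0 0 10 .3;0 0 0 0 0 6 .3;0 0 0 0 0 5 .3;0 0 0 0 0 4 .3'
python3 steer.py '0 0 0 0 0 0 .3;0 0 0 0 0 0 .3;0 0 0 0 0 0 .3'
```

```text
clock: 14.12
eef_pos: [650.2, -100.3, 108.4]
tcp_rot: [-3.141, -0.0, 1.593]
contact_force: [0.4, 0.4, -1.0]
opening: 0.476
grasp_force: 40.9
clock: 14.37
eef_pos: [650.8, -100.3, 109.6]
tcp_rot: [3.141, 0.0, 1.593]
contact_force: [-0.6, 0.3, -0.9]
opening: 0.478
grasp_force: 40.9
```

```bash
python3 steer.py '0 0 0 0 0 8 .3;0 0 0 0 0 8 .3;0 0 0 0 0 5 .3;0 0 0 0 0 2 .3;0 0 0 0 0 0 .3'
python3 steer.py '0 0 0 0 0 1 .3;0 0 0 0 0 1 .3;0 0 0 0 0 0 .3;0 0 0 0 0 0 .3'
```

```text
clock: 14.78
eef_pos: [649.9, -100.2, 85.2]
tcp_rot: [-3.14, -0.0, 1.593]
contact_force: [-0.1, 0.4, -2.1]
opening: 0.475
grasp_force: 40.9
clock: 15.12
eef_pos: [650.6, -100.3, 84.5]
tcp_rot: [3.141, 0.0, 1.593]
contact_force: [0.2, -1.2, -1.3]
opening: 0.479
grasp_force: 40.9
```

```bash
python3 steer.py '0 0 0 0 0 0 .68;0 0 0 0 0 0 .68;0 0 0 0 0 0 .68;0 0 0 0 0 -5 .68;0 0 0 0 0 -10 .68'
python3 steer.py '0 0 0 0 0 -25 .68;0 0 0 0 0 -30 .68;0 0 0 0 0 -30 .68;0 0 0 0 0 -30 .8;0 0 0 0 0 0 .8'
python3 steer.py '0 0 0 12 -17 0 .8;0 0 0 14 -22 0 .8;0 0 0 14 -22 0 .8;0 0 0 12 -17 0 .8;0 0 0 2 -8 0 .8'
python3 steer.py '0 0 0 0 0 0 .8;0 0 0 0 0 0 .8;0 0 0 0 0 0 .8'
python3 - <<'E'
from rig import r, vision, telemetry
import cv2,numpy as np
s=vision.grab_frame("side")[:,:,::-1];t=vision.grab_frame("top")[:,:,::-1]
a=cv2.resize(s[145:275,255:385],(400,400),interpolation=3);b=cv2.resize(t[150:250,295:395],(400,400),interpolation=3)
cv2.imwrite("pics/z5.png",cv2.convertScaleAbs(np.hstack([a,b]),alpha=1.5))
E
```

```text
clock: 15.53
eef_pos: [649.8, -100.2, 98.8]
tcp_rot: [-3.14, -0.0, 1.593]
contact_force: [-0.3, -0.2, -0.3]
opening: 0.681
grasp_force: 0.0
clock: 15.95
eef_pos: [653.9, -100.8, 222.2]
tcp_rot: [3.131, 0.002, 1.593]
contact_force: [0.7, 0.0, 1.1]
opening: 0.799
grasp_force: 0.0
clock: 16.37
eef_pos: [561.2, -46.8, 214.8]
tcp_rot: [-3.141, -0.001, 1.593]
contact_force: [0.1, -0.7, -0.7]
opening: 0.802
grasp_force: 0.0
clock: 16.62
eef_pos: [564.6, -48.7, 214.8]
tcp_rot: [3.14, 0.0, 1.593]
contact_force: [0.3, 0.5, 0.8]
opening: 0.799
grasp_force: 0.0
```

View pics/z5.png

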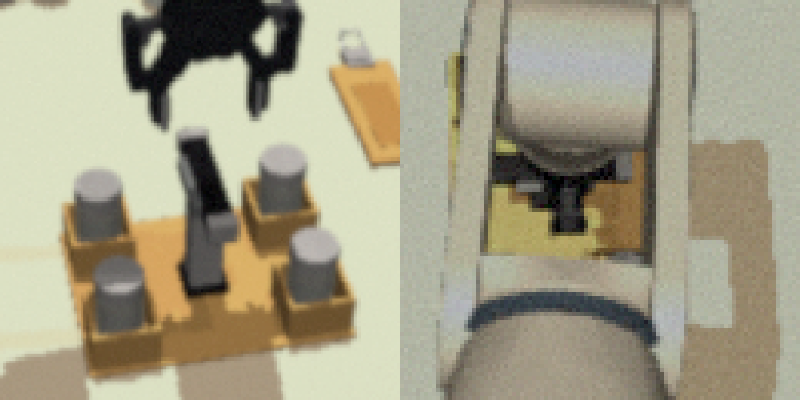

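All four jars stand in their pockets, with the new ones at side-crop (118,270) and (315,245), and the gripper is over the bar. Now I'll descend onto the bar and pinch it.

```bash
python3 steer.py '0 0 0 4 0 15 .8;0 0 0 0 0 20 .8;0 0 0 0 0 20 .8;0 0 0 0 0 15 .8;0 0 0 0 0 10 .8'
python3 steer.py '0 0 0 0 0 7 .8;0 0 0 0 0 0 .8;0 0 0 0 0 0 .8;0 0 0 0 0 0 .8'
python3 steer.py '0 0 0 0 0 0 .5;0 0 0 0 0 0 .5;0 0 0 0 0 0 .42;0 0 0 0 0 0 .40;0 0 0 0 0 0 .38' 30
python3 steer.py '0 0 0 0 0 0 .1;0 0 0 0 0 0 .1;0 0 0 0 0 0 .1;0 0 0 0 0 0 .1;0 0 0 0 0 0 .1'
```

```text
clock: 17.13
eef_pos: [563.1, -44.5, 132.4]
tcp_rot: [-3.14, -0.0, 1.592]
contact_force: [0.0, -0.1, -0.2]
opening: 0.795
grasp_force: 0.0
clock: 17.47
eef_pos: [564.0, -44.3, 128.1]
tcp_rot: [3.14, 0.0, 1.593]
contact_force: [0.7, -0.1, 0.4]
opening: 0.798
grasp_force: 0.0
clock: 17.88
eef_pos: [563.4, -44.2, 127.5]
tcp_rot: [3.141, 0.0, 1.593]
contact_force: [-0.0, -0.4, -0.7]
opening: 0.382
grasp_force: 0.0
clock: 18.3
eef_pos: [566.5, -44.1, 128.5]
tcp_rot: [3.135, 0.0, 1.593]
contact_force: [9.2, 1.9, 0.9]
opening: 0.28
grasp_force: 38.7
```

```bash
python3 steer.py '0 0 0 0 1.5 0 .1;0 0 0 0 1 0 .1;0 0 0 0 0 0 .1;0 0 0 0 0 0 .1' 50
```

```text
clock: 18.63
eef_pos: [566.7, -44.1, 128.3]
tcp_rot: [3.14, 0.0, 1.593]
contact_force: [0.2, -0.4, 9.4]
opening: 0.275
grasp_force: 57.1
```

```bash
python3 steer.py '0 0 0 0 0 -2 .1;0 0 0 0 0 -4 .1;0 0 0 0 0 -5 .1;0 0 0 0 0 -5 .1;0 0 0 0 0 0 .1'
python3 steer.py '0 0 0 0 0 -6 .1;0 0 0 0 0 -6 .1;0 0 0 0 0 -6 .1;0 0 0 0 0 -6 .1;0 0 0 0 0 -6 .1'
python3 steer.py '0 0 0 0 0 -6 .1;0 0 0 0 0 -6 .1;0 0 0 0 0 -6 .1;0 0 0 0 0 -6 .1;0 0 0 0 0 -5 .1'
python3 steer.py '0 0 0 0 0 -5 .1;0 0 0 0 0 -3 .1;0 0 0 0 0 0 .1;0 0 0 0 0 0 .1'
```

```text
clock: 19.05
eef_pos: [566.7, -44.1, 143.8]
tcp_rot: [3.14, 0.0, 1.593]
contact_force: [6.0, 0.6, -4.6]
opening: 0.273
grasp_force: 50.0
clock: 19.47
eef_pos: [566.6, -44.1, 173.1]
tcp_rot: [3.14, 0.0, 1.593]
contact_force: [7.8, -0.0, -6.5]
opening: 0.274
grasp_force: 50.0
clock: 19.88
eef_pos: [566.6, -44.1, 202.2]
tcp_rot: [3.14, 0.0, 1.593]
contact_force: [7.6, 1.1, -7.1]
opening: 0.269
grasp_force: 50.1
clock: 20.22
eef_pos: [566.6, -44.1, 210.1]
tcp_rot: [3.14, 0.0, 1.593]
contact_force: [6.9, -0.1, -4.4]
opening: 0.276
grasp_force: 50.2
```

```bash
python3 steer.py '0 0 0 0 0 -3 .1;0 0 0 0 0 -3 .1;0 0 0 0 0 -2 .1;0 0 0 0 0 0 .1;0 0 0 0 0 0 .1'
python3 steer.py '0 0 0 0 0 -1 .1;0 0 0 0 0 -1 .1;0 0 0 0 0 -.5 .1;0 0 0 0 0 0 .1;0 0 0 0 0 0 .1'
```

```text
clock: 20.63
eef_pos: [566.6, -44.1, 218.0]
tcp_rot: [3.14, 0.0, 1.593]
contact_force: [7.0, 0.3, -5.8]
opening: 0.273
grasp_force: 50.9
clock: 21.05
eef_pos: [566.5, -44.1, 218.4]
tcp_rot: [3.141, -0.0, 1.593]
contact_force: [14.3, -0.4, -23.7]
opening: 0.274
grasp_force: 50.5
```

The handle is at the hard stop: 90 mm of travel, and the pull rose to 24 N. I'll take one last look before handing in.

Run:
```python
from rig import r, vision, telemetry
import cv2
s=vision.grab_frame("side")[:,:,::-1]
cv2.imwrite("pics/z6.png",cv2.convertScaleAbs(cv2.resize(s[125:275,235:395],(640,600),interpolation=3),alpha=1.5))
q=telemetry.sense();print(q["eef_pos"],q["contact_force"],q["opening"],q["grasp_force"])
```

```text
[566.51917439 -44.13411115 218.37583511] [ 15.18141332  -1.4373699  -22.94418274] 0.27355945436277557 50.460960811469704
```

View pics/z6.png

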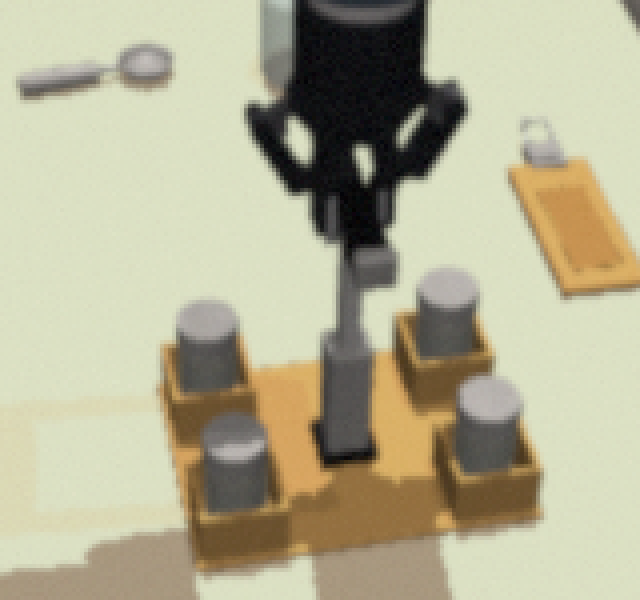

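The handle is extended, with the bar at (370,260) held in the fingers, and all four jars stand upright in their pockets. Handing in now.

```bash
python3 -c "
from rig import r, vision, telemetry
print(r.sign_off())"
```

```text
the job is handed in; nothing more can be done
None
```

The job is handed in: both spare jars stand upright in pockets 1 and 3, and the arm is holding the handle at its second stop, 90 mm up, with the button squeezed in.

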